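# Turn the parts carousel to the bearing

## Robot

A 6-joint arm with a two-finger parallel gripper is mounted at the origin on a cart in front of the work surface, level with it; the furniture and walls round the work are solid. World frame = base frame: x ahead of the robot, y to its left, z up, the work surface at z = 0. Lengths are in m, angles in rad, forces in N, time in s.
With the tool pointing down it reaches from about 0.325 to 0.775 m from the base axis. Payload 5.5 kg.
Tool frame: the origin (TCP) lies between the finger pads; the fingertips stand 8 mm ahead of it and the grasp point (between the pads) lies 11 mm behind it (tcp_to_tips is the distance from the TCP to the fingertips, in m); z points along the fingers, y is the direction in which the jaws open and shut (so a half turn about z gives the same grasp; the last joint's range is limited). The gripper opens to 88 mm and grips with 3 to 60 N. Pads are 20 mm wide; open, the fingers measure 115 mm over their backs; the gripper's body (75 mm by 178 mm) begins 61 mm behind the grasp point.
Start: joints at [-1.362, 0.091, 1.231, -0, 1.82, -0.057], TCP at [0.158, -0.579, 0.231] pointing down, gripper open.
Joint ranges: [-2.87, 2.87], [-0.86, 2.18], [0.17, 2.46], [-1.51, 4.65], [0.06, 2.69], [-2.65, 2.65]. Speed limits (rad/s): [2.57, 2.57, 3.01, 3.14, 3.14, 3.14].

## Interface

Orientations are given as a unit quaternion [w, x, y, z].
In Python, from bench import * gives the robot as it stands. Calls block until the motion is done:
- move_to(position, orientation): joint-space move of the TCP to a pose.
- move_l(position, speed=0.15, orientation=None): straight line of the TCP; orientation=None keeps the orientation; speed is the mean speed in m/s.
- movej(angles): joint-space move.
- gripper_open() and close(): open the fingers fully, or close them until they stop; the grip force is fixed at half the most.
- hold(seconds).
- inverse_kinematics(position, orientation): joint angles nearest the present ones, or None.
- state(): the state.
- get_image(name): name is "side" or "top" or "wrist"; returns a dict with "frame" (480x640x3 uint8, blue, green, red), "depth" (480x640 float32, m along the optical axis (not along the pixel's ray), 0 where there is no reading), "camera_matrix" (3x3 intrinsics, pixels), "k1" (the pictures are not rectified: a ray, as slopes to the right and down, at radius r is drawn at 1 + k1 r^2 times it, then the intrinsics apply), "view" (4x4, takes a point from world to camera coordinates). Camera axes: x right, y up, looking along -z (the intrinsics and any distortion apply to the point x, -y, -z); pixel columns grow to the right and rows downward; lengths in m; the calibration is good to about 2 mm. A picture is of the moment at which its call begins.
A pose or a line that the arm cannot do raises IKError and nothing moves.
- job_done(): hands the job in, once; it reports no verdict.
The state is a dict: "time": time; "joint_pos": joint angles; "dq": joint speeds; "joint_torque": joint torques, N m; "ee_pos": TCP position; "ee_rot": TCP orientation; "ft_force": force on the tool from outside, world axes, zero at the start; "moment": the same for the moment, N m; "finger_gap": finger opening in m.
Only numpy, scipy, OpenCV 4.12 (cv2) and the standard library are available. Lean on these libraries where they do the work, as an engineer would, in place of code of your own. Each camera call takes 0.05 s, during which the arm holds its last target.

## Task

Bring the ball bearing that lies in the round parts carousel to the front: push the upright tabs on the carousel's rim gently round with the fingertips, as often as needed, until the bearing lies centred straight behind the arrow pointer on the carousel's foot, and leave the carousel standing still there. Do not grip the carousel, do not touch or lift any of the parts in its compartments, and leave everything else on the table where it is.

Things in the scene. Friction and masses are not known exactly. Their poses are not given: they have to be found in the camera images.
- carousel_base: Fixed dark steel foot of the carousel. Origin: on the table, on the turning axis. Its -x axis is the front: a flat tongue (30 mm wide, under 20 mm high) runs that way beneath the rim to 200 mm from the axis, with an arrow-shaped pointer on it, tip 150 mm from the axis and pointing at it. It faces the robot within about 25 degrees.
- carousel: The turntable, a grey disc 280 mm in diameter, underside 20 mm and top (deck) 30 mm above the table. Origin: on the turning axis at table height; z up, x through tab0. It turns about the vertical axis both ways without end, with slight friction (1 to 3 N at a tab), and stays where it is left.
- hub (a point): Top of the hub (radius 14 mm) on the turning axis, 57 mm above the table. Round it a ring wall (outer radius 104 mm, top 55 mm above the table) and 5 equal radial dividers (3 mm thick) make 5 open compartments on the deck: one is empty, the others hold one loose part each, about 66 mm from the axis with several mm of play.
- tab0 (a point): Centre of upright black push tab 0 on the rim, outside the wall at the end of a divider, 0 degrees anticlockwise (seen from above) from the carousel's x axis. Tab: a radial plate 8 mm thick, from 104 to 138 mm from the axis, from 30 to 66 mm above the table (this point: 121 mm from the axis, 48 mm high).
- tab1 (a point): Centre of upright black push tab 1 on the rim, outside the wall at the end of a divider, 72 degrees anticlockwise (seen from above) from the carousel's x axis. Tab: a radial plate 8 mm thick, from 104 to 138 mm from the axis, from 30 to 66 mm above the table (this point: 121 mm from the axis, 48 mm high).
- tab2 (a point): Centre of upright black push tab 2 on the rim, outside the wall at the end of a divider, 144 degrees anticlockwise (seen from above) from the carousel's x axis. Tab: a radial plate 8 mm thick, from 104 to 138 mm from the axis, from 30 to 66 mm above the table (this point: 121 mm from the axis, 48 mm high).
- tab3 (a point): Centre of upright black push tab 3 on the rim, outside the wall at the end of a divider, 216 degrees anticlockwise (seen from above) from the carousel's x axis. Tab: a radial plate 8 mm thick, from 104 to 138 mm from the axis, from 30 to 66 mm above the table (this point: 121 mm from the axis, 48 mm high).
- tab4 (a point): Centre of upright black push tab 4 on the rim, outside the wall at the end of a divider, 288 degrees anticlockwise (seen from above) from the carousel's x axis. Tab: a radial plate 8 mm thick, from 104 to 138 mm from the axis, from 30 to 66 mm above the table (this point: 121 mm from the axis, 48 mm high).
- bearing_c (a point): the ball bearing: light steel ring with a narrow dark seal, 52 in diameter, 15 high, 25 bore, lying flat (another like it lies loose on the table behind and is not meant); all in mm, in one compartment of the carousel. This point: its centre, half-way up.
- bearing: The same thing as bearing_c; origin at the centre of its underside.
- tape_c (a point): small roll of black tape lying flat, 55 in diameter, 19 high; a ring too, but not the bearing; all in mm, in one compartment of the carousel. This point: its centre, half-way up.
- tape: The same thing as tape_c; origin at the centre of its underside.
- relay_c (a point): small black cube relay standing on its pins, 26x26x34 mm, in one compartment of the carousel. This point: its centre, half-way up.
- relay: The same thing as relay_c; origin at the centre of its underside.
- carton_c (a point): small upright carton, 42x42x62 mm, in one compartment of the carousel. This point: its centre, half-way up.
- carton: The same thing as carton_c; origin at the centre of its underside.
- travel_mug: Bystander beside the carousel: black travel mug, upright, 84x124x204 mm. Origin: centre of its underside.
- spanner: Bystander beside the carousel: combination spanner lying flat, 38x207x8 mm. Origin: centre of its underside.
- brake_pad: Bystander beside the carousel: brake pad lying flat, 50x128x16 mm. Origin: centre of its underside.
- plug_carton: Bystander beside the carousel: flat oblong carton, 52x100x28 mm. Origin: centre of its underside.
- oil_filter: Bystander beside the carousel: upright ribbed oil filter, 72 in diameter, 88 high mm. Origin: centre of its underside.
- mask_tape: Bystander beside the carousel: wide roll of masking tape lying flat, 100 in diameter, 25 high mm. Origin: centre of its underside.
- glue_tube: Bystander beside the carousel: glue tube lying flat, 44x146x31 mm. Origin: centre of its underside.
Not all that is in view belongs to the job. Of the things like the relay, leave any that is red; of the rest the smaller one is meant.

How it is judged:
By the outcome, as a careful person would: the job done as asked, in the order asked, and still so for the second after the job is handed in, with the robot touching nothing.
It also fails if it takes over 48 s, if anything falls off the work surface, if the arm or the gripper's body presses on something with over 40 N, if the wrist force passes 120 N, or if a joint passes its speed limit or range.

## Working session

There is one attempt and no reset: what is moved stays moved. The work goes in short steps, each a Python script; the robot and the scene stay as the last script left them, time stands still between calls to the robot, and variables do not carry over. Pictures are saved under pics/ and viewed, and the job is handed in when it is done.

```bash
mkdir -p pics; ls; python3 - <<'E'
from bench import *
import cv2,numpy as np
s=state();print(s['time'],s['ee_pos'],s['ee_rot'],s['finger_gap'])
for n in ['top','side','wrist']:
    g=get_image(n);cv2.imwrite(f'pics/{n}0.png',g['frame']);np.savez(f'{n}0.npz',**g)
    print(n,g['camera_matrix'].tolist(),g['k1'],g['view'].round(3).tolist())
E
```

```text
pics
0.0 [ 0.15757078 -0.57863721  0.22952339] [-9.75650914e-04  9.91178391e-01  1.32530904e-01 -7.52939777e-05] 0.08787354534990328
top [[582.5184771650565, 0.0, 320.44627762414626], [0.0, 582.5184771650565, 239.6020601618014], [0.0, 0.0, 1.0]] -0.05696224730246781 [[0.003, -1.0, 0.012, -0.035], [0.999, 0.004, 0.051, -0.534], [-0.051, 0.012, 0.999, -1.502], [0.0, 0.0, 0.0, 1.0]]
side [[558.8529148221706, 0.0, 321.6207337105515], [0.0, 558.8529148221706, 239.4425179602213], [0.0, 0.0, 1.0]] -0.13678084257947082 [[-0.899, -0.438, -0.023, 0.487], [0.149, -0.353, 0.924, -0.158], [-0.413, 0.827, 0.383, -1.04], [0.0, 0.0, 0.0, 1.0]]
wrist [[335.27286669485056, 0.0, 318.2754148895885], [0.0, 335.27286669485056, 238.56417268728086], [0.0, 0.0, 1.0]] -0.03216531702270477 [[0.262, -0.965, -0.001, -0.6], [0.932, 0.253, -0.259, 0.031], [0.251, 0.067, 0.966, -0.391], [0.0, 0.0, 0.0, 1.0]]
```

View pics/top0.png

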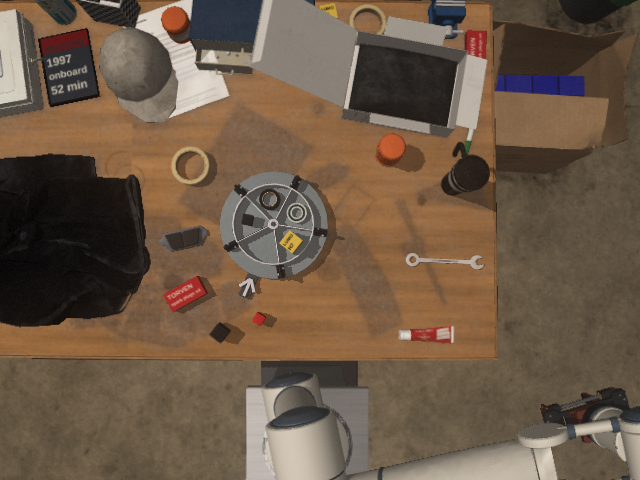

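View pics/side0.png

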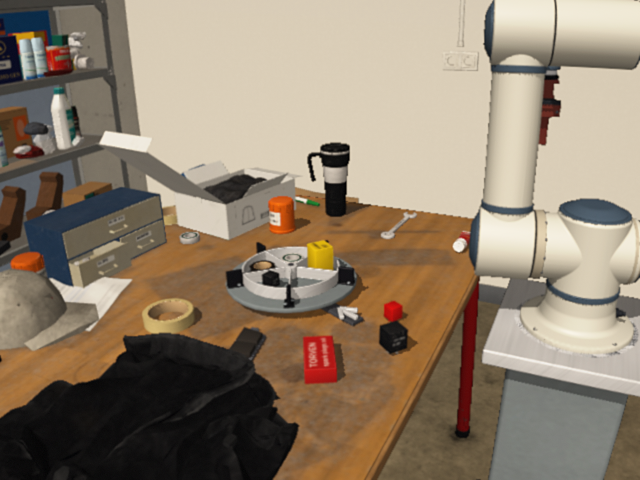

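```bash
cat > h.py <<'E'
import cv2,numpy as np
from bench import *
def ray(g,u,v):
    K=g['camera_matrix'];k1=float(g['k1'])
    p=cv2.undistortPoints(np.array([[[u,v]]],float),K,np.array([k1,0,0,0.]))[0,0]
    V=g['view'];R=V[:3,:3];t=V[:3,3]
    return -R.T@t, R.T@np.array([p[0],-p[1],-1])
def onz(g,u,v,z):
    o,d=ray(g,u,v);return o+d*(z-o[2])/d[2]
def proj(g,P):
    V=g['view'];c=V[:3,:3]@np.array(P)+V[:3,3]
    x,y=c[0]/-c[2],-c[1]/-c[2];s=1+float(g['k1'])*(x*x+y*y);K=g['camera_matrix']
    return K[0,0]*x*s+K[0,2],K[1,1]*y*s+K[1,2]
E
python3 - <<'E'
import cv2
a=cv2.imread('pics/top0.png')
cv2.imwrite('pics/z0.png',cv2.resize(a[160:350,170:370],None,fx=3.1,fy=3.1,interpolation=cv2.INTER_CUBIC))
E
```

```text
(no output)
```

View pics/z0.png

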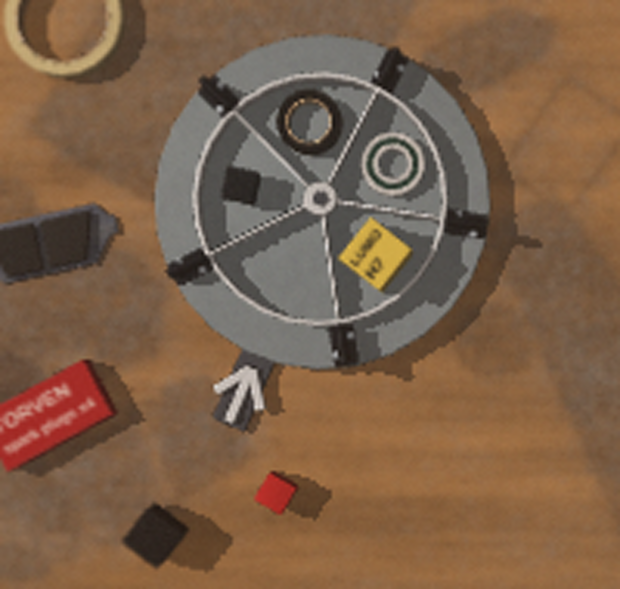

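View pics/wrist0.png

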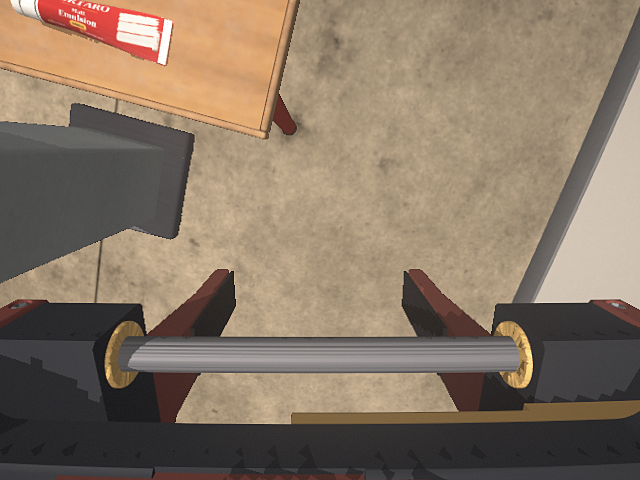

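```bash
cat >> h.py <<'E'
def blobs(mask,amin,amax):
    n,l,st,c=cv2.connectedComponentsWithStats(mask.astype(np.uint8),connectivity=8)
    return [(c[i],st[i,4]) for i in range(1,n) if amin<=st[i,4]<=amax]
E
python3 - <<'E'
from h import *
g=dict(np.load('top0.npz'))
f=g['frame'].astype(int)
z=lambda x,y:(170+x/3.1-.34,160+y/3.1-.34)
pts={'hub':(320,198,.057),'tip':(250,368,.02),'tail':(235,420,.02),'bearing':(393,164,.045),'tape':(308,122,.049),'relay':(241,186,.064),'carton':(375,253,.092),
'tA':(391,67,.066),'tB':(216,93,.066),'tC':(189,267,.066),'tD':(343,344,.066),'tE':(466,222,.066)}
P={k:onz(g,*z(a,b),h) for k,(a,b,h) in pts.items()}
# hub refined by circle fit of wall not needed; use disc contour
H=P['hub']
for k,p in P.items():
    d=p-H;print(k,p.round(4),'r',np.hypot(d[0],d[1]).round(4),'az',np.degrees(np.arctan2(d[1],d[0])).round(1))
E
```

```text
hub [0.5722 0.0882 0.057 ] r 0.0 az 0.0
tip [0.4329 0.148  0.02  ] r 0.1516 az 156.8
tail [0.3897 0.1601 0.02  ] r 0.1962 az 158.5
bearing [0.6015 0.0291 0.045 ] r 0.0659 az -63.6
tape [0.6355 0.0991 0.049 ] r 0.0642 az 9.8
relay [0.5812 0.152  0.064 ] r 0.0644 az 82.0
carton [0.5258 0.0417 0.092 ] r 0.0657 az -134.9
tA [0.6788 0.0306 0.066 ] r 0.1212 az -28.4
tB [0.6569 0.1729 0.066 ] r 0.1198 az 45.0
tC [0.5151 0.1932 0.066 ] r 0.1196 az 118.6
tD [0.4533 0.0681 0.066 ] r 0.1206 az -170.4
tE [ 0.5525 -0.031   0.066 ] r 0.1208 az -99.4
```

```bash
cat >> h.py <<'E'
def front(g):
    f=g['frame'].astype(int);m=np.zeros((480,640),bool)
    m[272:305,225:268]=(f[272:305,225:268].min(2)>120)&(np.ptp(f[272:305,225:268],axis=2)<40)
    v,u=np.nonzero(m);P=np.array([onz(g,a,b,.018)[:2] for a,b in zip(u,v)]);return P
def hub(g,near=(274,224)):
    # disc outline: fit from grey mask
    f=g['frame'].astype(int);u0,v0=near
    m=((f.min(2)>150)&(np.ptp(f,axis=2)<40)).astype(np.uint8)
    y,x=np.mgrid[:480,:640];m[(x-u0)**2+(y-v0)**2>64]=0
    return onz(g,*[ (m*q).sum()/m.sum() for q in (x,y)],.057)
def bearing(g,H,expect):
    p=H[:2]+.066*np.array([np.cos(expect),np.sin(expect)])
    f=g['frame'].astype(int);y,x=np.mgrid[:480,:640];u,v=proj(g,[*p,.045])
    return u,v
E
python3 - <<'E'
from h import *
g=dict(np.load('top0.npz'))
P=front(g);c,w=P.mean(0),np.linalg.svd(P-P.mean(0))[2];H=hub(g)
print(len(P),c,'hub',H)
d=c-H[:2];print('az centroid',np.degrees(np.arctan2(d[1],d[0])),'pca',np.degrees(np.arctan2(*w[0][::-1])),np.hypot(*d))
im=cv2.resize(g['frame'][175:310,215:345],None,fx=4.4,fy=4.4,interpolation=cv2.INTER_NEAREST)
v,u=np.nonzero(np.ones((1,1)))
cv2.imwrite('pics/z1.png',im)
for (u,v) in [(248,287),(244,293),(240,296)]: 
    o,dr=ray(g,u,v);print('depth z',(o+dr*g['depth'][v,u])[2])
D=inverse_kinematics
for az in (205,190,170,150,130,115):
    a=np.radians(az);p=H[:2]+.124*np.array([np.cos(a),np.sin(a)])
    for t in (a+np.pi/2,a-np.pi/2):
        # tool y along yaw t, z down: x=(sin? )
        from scipy.spatial.transform import Rotation as Ro
        y=np.array([np.cos(t),np.sin(t),0]);zz=np.array([0,0,-1.]);x=np.cross(y,zz)
        q=Ro.from_matrix(np.c_[x,y,zz]).as_quat();
        s=D([*p,.048],[q[3],*q[:3]]);print(az,p.round(3),None if s is None else np.round(s,2))
E
```

```text
127 [0.41597326 0.15405647] hub [0.57170183 0.08955158 0.057     ]
az centroid 157.49999595751856 pca 143.2231803482048 0.1685593944572196
depth z 0.015212728432623335
depth z 0.0196632659421081
depth z 0.005354805878868607
205 [0.459 0.037] [ 0.01 -0.25  1.88 -0.    1.51  1.14]
205 [0.459 0.037] [ 0.01 -0.25  1.88 -0.    1.51 -2.  ]
190 [0.45  0.068] [ 0.08 -0.27  1.89 -0.    1.52  1.47]
190 [0.45  0.068] [ 0.08 -0.27  1.89 -0.    1.52 -1.67]
170 [0.45  0.111] [ 0.17 -0.24  1.87 -0.    1.51  1.91]
170 [0.45  0.111] [ 0.17 -0.24  1.87 -0.    1.51 -1.23]
150 [0.464 0.152] [ 0.25 -0.17  1.81 -0.    1.5   2.34]
150 [0.464 0.152] [ 0.25 -0.17  1.81 -0.    1.5  -0.8 ]
130 [0.492 0.185] None
130 [0.492 0.185] [ 0.29 -0.07  1.72 -0.    1.49 -0.4 ]
115 [0.519 0.202] None
115 [0.519 0.202] [ 0.31  0.02  1.63 -0.    1.49 -0.13]
```

View pics/z1.png

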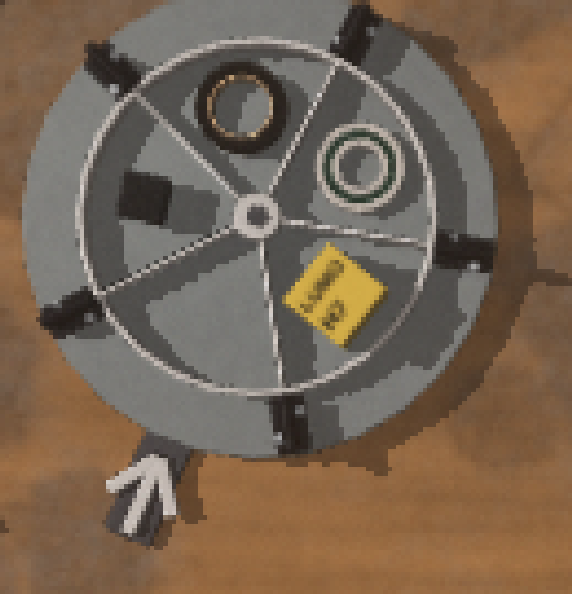

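```bash
cat >> h.py <<'E'
from scipy.spatial.transform import Rotation as Ro
HUB=np.array([.5717,.0892])
def pose(az,r=.124,z=.048):
    a=np.radians(az);t=a-np.pi/2
    y=np.array([np.cos(t),np.sin(t),0]);zz=np.array([0,0,-1.]);x=np.cross(y,zz)
    q=Ro.from_matrix(np.c_[x,y,zz]).as_quat()
    p=HUB+r*np.array([np.cos(a),np.sin(a)])
    return [*p,z],[q[3],*q[:3]]
def arc(a0,a1,step=10,speed=.08):
    n=max(1,int(np.ceil(abs(a1-a0)/step)));fm=0
    for a in np.linspace(a0,a1,n+1)[1:]:
        p,q=pose(a);move_l(p,speed,q);f=np.array(state()['ft_force']);fm=max(fm,np.linalg.norm(f))
    print('arc',a1,'t',round(state()['time'],2),'f',f.round(1),'max',round(fm,1))
def snap(n,name):
    g=get_image(n);cv2.imwrite(f'pics/{name}.png',g['frame']);np.savez(name+'.npz',**g);return g
E
python3 - <<'E'
from h import *
close()
p,q=pose(206,z=.22);move_to(p,q);s=state();print(s['time'],s['ee_pos'],s['joint_pos'],s['finger_gap'],s['ft_force'])
snap('top','top1');snap('wrist','wrist1')
E
```

```text
3.925 [0.46035219 0.03432554 0.21998526] [ 8.39918318e-04 -2.84364555e-01  1.60125780e+00 -1.85031232e-04
  1.82476087e+00 -2.02246849e+00] 0.00030552486339050194 [-0.1222422   0.74958718 -0.75904053]
```

View pics/wrist1.png

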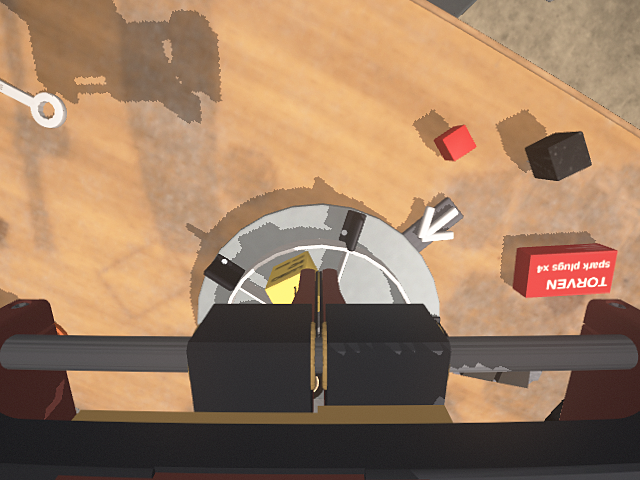

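View pics/top1.png

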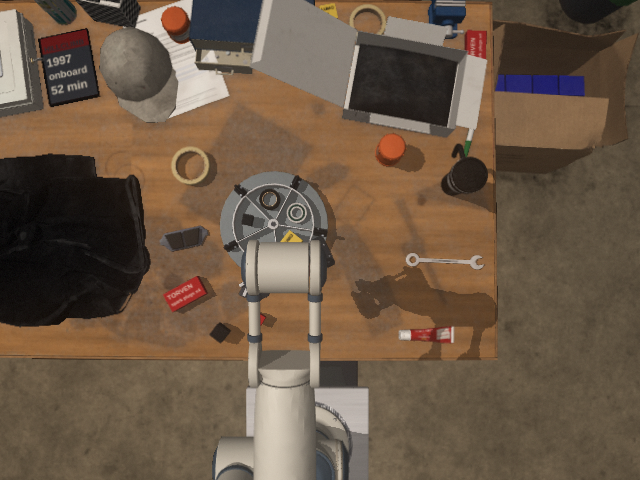

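```bash
python3 - <<'E'
from h import *
p,_=pose(206);move_l(p,.12);print(state()['time'],state()['ft_force'].round(1) if hasattr(state()['ft_force'],'round') else state()['ft_force'])
arc(206,197,9,.06);arc(197,185,6,.06)
snap('wrist','wrist2')
print(onz and '')
E
```

```text
5.6083 [-0.1  1.  -0.1]
arc 197 t 6.08 f [ 0.4 -0.2 -0.9] max 0.9
arc 185 t 6.82 f [0.2 0.2 0.5] max 0.7
```

View pics/wrist2.png

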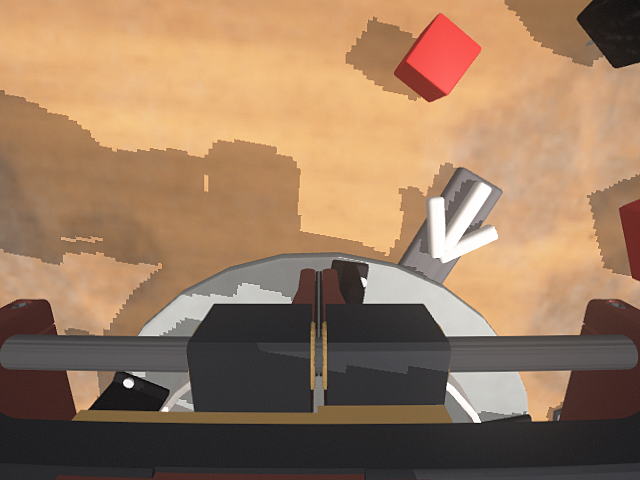

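The fingertips sit at (322,290) against the tab at (350,280), and the pointer tip is at (440,262). Contact is as planned, so I'm continuing the stroke.

```bash
python3 - <<'E'
from h import *
arc(185,155,10,.07);arc(155,121,10,.07)
arc(121,124,3,.05)
p,_=pose(124,z=.13);move_l(p,.15)
p,_=pose(185,z=.13)
q=pose(206,z=.14);move_to(*q)
print(state()['time'])
g=snap('top','top2');snap('side','side2')
E
```

```text
arc 155 t 8.24 f [ 0.4 -0.1  0.6] max 0.9
arc 121 t 9.91 f [ 0.4  0.1 -0. ] max 0.5
arc 124 t 10.19 f [-1.2  0.6  0.1] max 1.4
12.4167
```

View pics/top2.png

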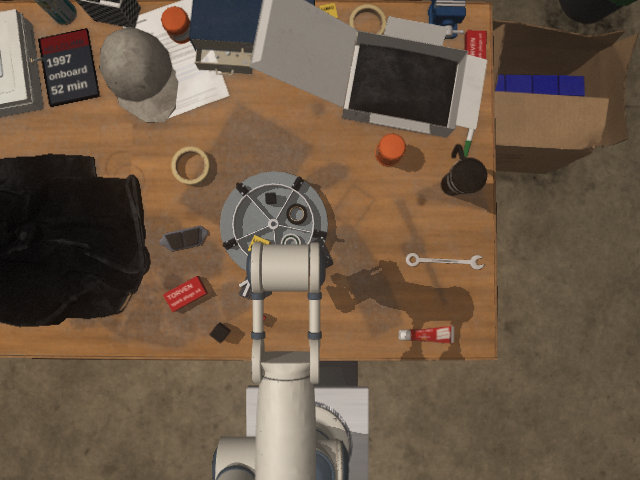

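View pics/side2.png

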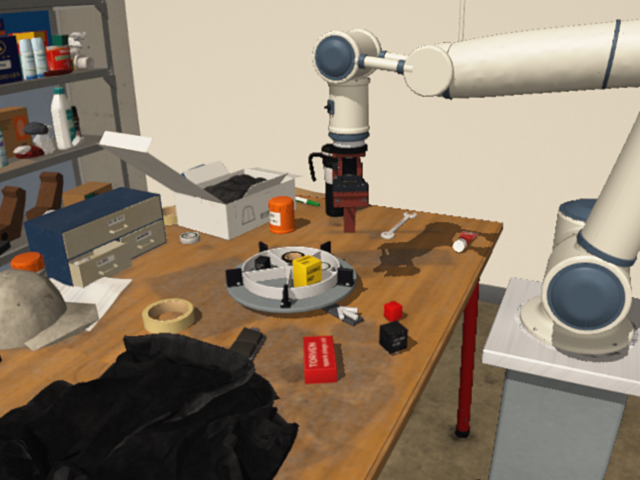

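```bash
cat >> h.py <<'E'
def tabs(g):
    f=g['frame'];m=(f.max(2)<45)
    y,x=np.mgrid[:480,:640];K=g['camera_matrix']
    out=[]
    v,u=np.nonzero(m&(abs(x-274)<70)&(abs(y-224)<70))
    P=np.array([onz(g,a,b,.066)[:2]-HUB for a,b in zip(u,v)])
    r=np.hypot(*P.T);k=(r>.106)&(r<.138);az=np.degrees(np.arctan2(P[k,1],P[k,0]))
    h,e=np.histogram(az%360,90,(0,360))
    return az%360,h
E
python3 - <<'E'
from h import *
for n in('top0','top2'):
    g=dict(np.load(n+'.npz'));az,h=tabs(g)
    print(n,[(i*4,c) for i,c in enumerate(h) if c>3])
    p=(az%72)*5; print('phase',np.degrees(np.angle(np.exp(1j*np.radians(p)).mean()))/5)
E
```

```text
top0 [(40, np.int64(18)), (44, np.int64(19)), (112, np.int64(5)), (116, np.int64(30)), (120, np.int64(12)), (184, np.int64(8)), (188, np.int64(27)), (192, np.int64(19)), (256, np.int64(31)), (260, np.int64(33)), (324, np.int64(7)), (328, np.int64(32)), (332, np.int64(10))]
phase -27.132819471716676
top2 [(36, np.int64(12)), (40, np.int64(24)), (112, np.int64(19)), (116, np.int64(25)), (252, np.int64(15)), (256, np.int64(38)), (260, np.int64(8)), (324, np.int64(29)), (328, np.int64(20))]
phase -30.53932014852117
```

```bash
python3 - <<'E'
from h import *
p,_=pose(206);move_l(p,.12)
arc(206,196,10,.06);arc(196,160,9,.06);arc(160,132.5,9,.06)
arc(132.5,136,4,.05)
p,q=pose(136,z=.13);move_l(p,.15)
# swing aside to clear the top view
j=list(state()['joint_pos']);p,q=pose(136,z=.2);move_l(p,.25)
j=list(state()['joint_pos']);j[0]+=.75;movej(j)
print(state()['time'],state()['ee_pos'])
g=snap('top','top3');snap('side','side3')
az,h=tabs(g);print([(i*4,c) for i,c in enumerate(h) if c>3],np.degrees(np.angle(np.exp(1j*np.radians(az*5)).mean()))/5)
cv2.imwrite('pics/z3.png',cv2.resize(g['frame'][165:310,205:345],None,fx=4,fy=4,interpolation=cv2.INTER_CUBIC))
E
```

```text
arc 196 t 13.94 f [0.1 0.2 0.4] max 0.4
arc 160 t 15.84 f [-0.5 -0.8 -0.4] max 1.1
arc 132.5 t 17.44 f [ 0.4 -0.2 -0.3] max 1.6
arc 136 t 17.74 f [ 0.4 -0.9  0.3] max 1.0
20.275 [0.23428213 0.45670232 0.19919531]
[(48, np.int64(13)), (52, np.int64(22)), (124, np.int64(24)), (128, np.int64(24)), (196, np.int64(29)), (200, np.int64(24)), (264, np.int64(27)), (268, np.int64(38)), (336, np.int64(30)), (340, np.int64(15))] -18.463249608358883
```

View pics/z3.png

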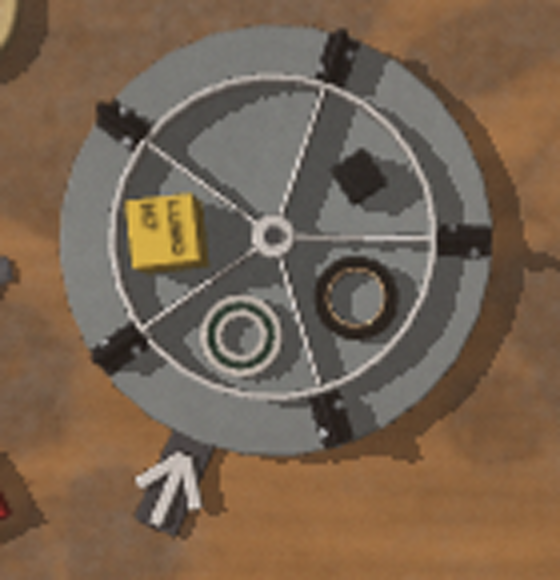

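```bash
cat >> h.py <<'E'
def bfind(g,u,v):
    f=g['frame'].astype(int);y,x=np.mgrid[:480,:640]
    m=(f.min(2)>135)&((x-u)**2+(y-v)**2<121)
    c=np.argwhere(m)[:,::-1].astype(np.float32)
    (a,b),r=cv2.minEnclosingCircle(c)
    e=cv2.fitEllipse(cv2.convexHull(c))
    res=[]
    for uu in((a,b),e[0],c.mean(0)):
        d=onz(g,float(uu[0]),float(uu[1]),.045)[:2]-HUB
        res.append((np.round(uu,2),np.degrees(np.arctan2(d[1],d[0])).round(2),np.hypot(*d).round(4)))
    return r,res,len(c)
E
python3 - <<'E'
from h import *
g=dict(np.load('top3.npz'));H=hub(g);print(H)
print(bfind(g,264.4,248.4));P=front(g);d=P.mean(0)-H[:2];print(len(P),np.degrees(np.arctan2(d[1],d[0])))
# disc-edge hub check: circle of wall top ring r .1025 z .055
for (a,b) in ((180,452),(177,490),(160,520),(238,335),(272,236)):
    p=onz(g,205+a/4-.4,165+b/4-.4,.018 if b>400 else (.045 if b>300 else .057));d=p[:2]-HUB;print(p.round(4),np.degrees(np.arctan2(d[1],d[0])).round(1),np.hypot(*d).round(3))
# cross check side camera
s=dict(np.load('side3.npz'));f=s['frame']
cv2.imwrite('pics/s3.png',cv2.resize(f[225:335,215:375],None,fx=5,fy=5,interpolation=cv2.INTER_CUBIC))
E
```

```text
[0.57231799 0.08956847 0.057     ]
(10.12432861328125, [(array([264.5, 248.5]), np.float64(161.65), np.float64(0.0657)), (array([264.66, 248.53]), np.float64(162.01), np.float64(0.0656)), (array([264.43, 248.64], dtype=float32), np.float64(161.61), np.float64(0.0661))], 123)
122 157.33334923399974
[0.4349 0.1501 0.018 ] 156.0 0.15
[0.4103 0.1518 0.018 ] 158.8 0.173
[0.391  0.1626 0.018 ] 157.9 0.195
[0.5097 0.1109 0.045 ] 160.7 0.066
[0.572  0.0889 0.057 ] -40.4 0.0
```

View pics/s3.png

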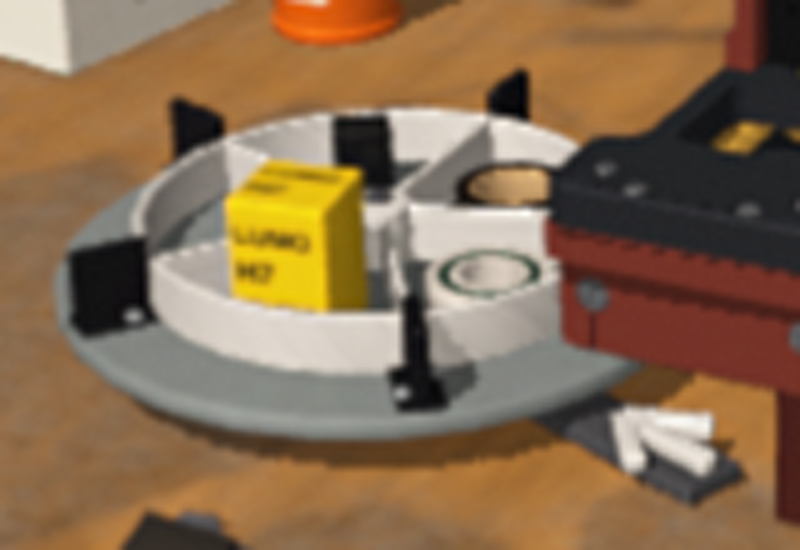

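```bash
python3 - <<'E'
from h import *
move_to(*pose(140,z=.16));p,_=pose(140);move_l(p,.12)
arc(140,133.5,7,.05);arc(133.5,128.4,3,.025)
hold(.2);arc(128.4,134,6,.05)
p,q=pose(134,z=.13);move_l(p,.15)
p,q=pose(136,z=.2);move_l(p,.25)
j=list(state()['joint_pos']);j[0]+=.95;movej(j)
print(state()['time'],state()['ee_pos'])
g=snap('top','top4');s=snap('side','side4')
az,h=tabs(g);print([(i*4,c) for i,c in enumerate(h) if c>3],np.degrees(np.angle(np.exp(1j*np.radians(az*5)).mean()))/5)
u,v=proj(g,[*(HUB+.066*np.array([np.cos(2.747),np.sin(2.747)])),.045]);print(bfind(g,u,v));P=front(g);d=P.mean(0)-hub(g)[:2];print(np.degrees(np.arctan2(d[1],d[0])))
a=cv2.resize(g['frame'][165:310,205:345],None,fx=4,fy=4,interpolation=cv2.INTER_CUBIC)
cv2.imwrite('pics/z4.png',a)
E
```

```text
arc 133.5 t 23.31 f [ 0.1 -0.3  0. ] max 0.3
arc 128.4 t 24.04 f [0.8 0.3 0.3] max 0.9
arc 134 t 24.63 f [-0.5 -0.   0.5] max 0.7
27.4833 [0.13886238 0.49421807 0.19947104]
[(44, np.int64(16)), (48, np.int64(24)), (120, np.int64(25)), (124, np.int64(25)), (188, np.int64(6)), (192, np.int64(27)), (196, np.int64(25)), (260, np.int64(26)), (264, np.int64(38)), (328, np.int64(4)), (332, np.int64(28)), (336, np.int64(18))] -22.469375846818163
(10.11197566986084, [(array([262.96, 247.77]), np.float64(157.87), np.float64(0.0653)), (array([262.99, 247.74]), np.float64(157.9), np.float64(0.0652)), (array([262.99, 247.59], dtype=float32), np.float64(157.77), np.float64(0.0649))], 126)
157.06055500305615
```

View pics/z4.png

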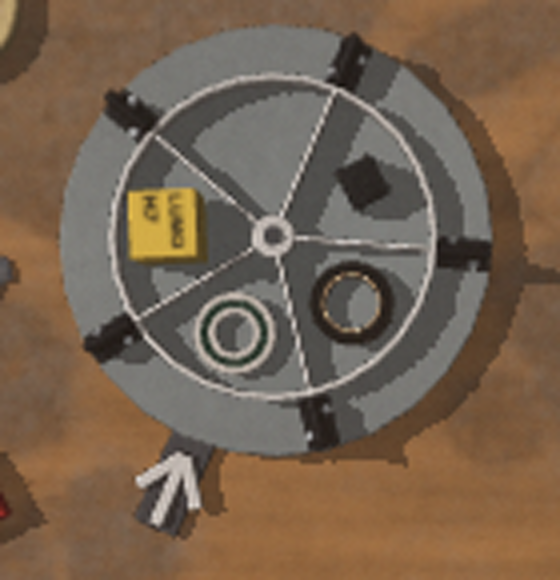

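View pics/side4.png

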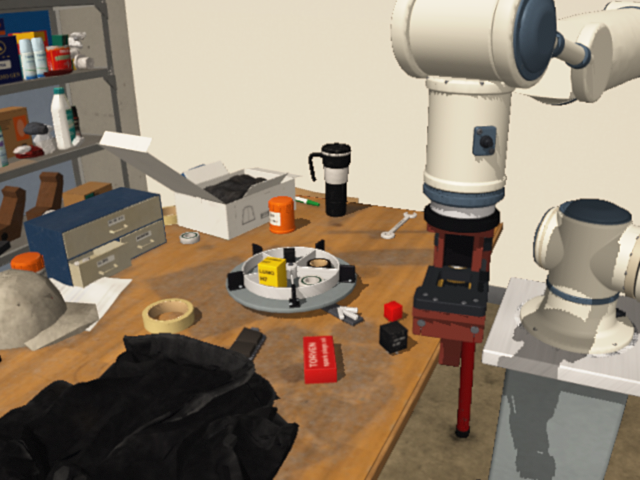

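The bearing is at zoom pixel (234,333), on the line from the hub at (272,236) to the pointer tip at (180,455). The other things on the table look unmoved, and the arm is clear of everything.

```bash
python3 -c "
from bench import *
job_done();print(state()['time'])"
```

```text
the job is handed in; nothing more can be done
the job is handed in; nothing more can be done
```

The bearing now lies straight behind the arrow pointer, and the job is handed in. I turned the carousel about 140° clockwise with closed fingertips, in two long tab pushes and one slow final nudge.

**Alignment:** in the last top picture the bearing's direction from the hub is 157.8° and the pointer's is 157.1–157.5°. That is less than 1 mm off sideways at the bearing. The middle of its compartment, from the tabs, is at 157.5°. Single points picked on the arrow scattered between 156° and 159°, so I used the average of its pixels.

**Forces and time:** the readings taken between moves stayed below 2 N. The robot clock stood at 27.5 s just before hand-in.

**Surroundings:** the arm was clear of everything at the end. The parts in the compartments and the things on the table looked undisturbed. I judged that from the pictures only and did not measure each item. I also did not take a second picture to confirm the carousel was standing still.

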